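# Bolt the herb dicer's cover shut

## Robot

A 7-joint arm with a two-finger parallel gripper is mounted at the origin on the work surface. World frame = base frame: x ahead of the robot, y to its left, z up, the work surface at z = 0. Lengths are in m, angles in rad, forces in N, time in s.
With the tool pointing down it reaches from about 0.35 to 0.9 m from the base axis. Payload 8.1 kg.
Tool frame: the origin (TCP) lies midway between the tips of the shut fingers; the grasp point (between the pads) lies 19 mm behind it; z points along the fingers, y is the line along which they close (so a half turn about z gives the same grasp; the last joint's range is limited). The gripper opens to 92 mm and grips with 3 to 60 N. Pads are 19 mm wide; open, the fingers measure 130 mm over their backs; the gripper's body (75 mm by 190 mm) begins 47 mm behind the grasp point.
Start: joints at [-1.279, 0.434, 0.025, 1.573, -0.012, 1.134, -0.075], TCP at [0.24, 0.577, 0.202] pointing down, gripper open.
Joint ranges: [-2.62, 2.62], [-0.44, 2.09], [-1.27, 1.32], [0.08, 2.57], [-1.32, 4.46], [0.12, 2], [-2.74, 2.74]. Speed limits (rad/s): [2.22, 2.22, 3.01, 3.01, 3.14, 3.14, 3.14].

## Interface

Orientations are given as a rotation vector (axis times angle).
In Python, from cell import observe, get_image, camera_model, sign_off, recognise, silhouettes gives the robot as it stands.
- The arm moves only by the tool apply_moves, never from a script. Its argument "motion" is a list of rows, each an object of numbers: "x", "y", "z": the shift along the world's x, y, z in cm; "yaw": the turn about the world's z in degrees; "hand": the opening, from -1 (shut) to 1 (fully open), so that 0 is half open. In form: [{"x": .., "y": .., "z": .., "yaw": .., "hand": ..}, ...]. A call has 1 to 10 rows; each row is the pose to reach, as a shift and turn from the pose commanded when the call began; what a row does not reach only later rows make up. A row lasts 1/8 s, in which the tool goes at most 62.5 mm and 10.7 degrees, less where a joint would pass 70% of its speed; a pose out of reach is approached as far as the arm can. A call with a gripper value outside its range is refused whole. The fingers move at their own pace and stop on an object; "newtons" is the grip in N (left out, the last holds). Time passes only in rows, so rows that repeat a pose let the fingers close. It gives the time, the measured TCP pose, the force, the opening and the grip force at its end, in the units of the state.
- observe(): the state, without advancing time (a new reading comes with each control period).
- get_image(name): name is "scene" or "top"; returns the picture (384x512x3 uint8, blue, green, red); there is no depth.
- camera_model(name): a dict with "camera_matrix" (3x3 intrinsics, pixels), "T" (4x4, takes a point from camera to world coordinates). Camera axes: x right, y up, looking along -z (the intrinsics and any distortion apply to the point x, -y, -z); pixel columns grow to the right and rows downward; lengths in m; the calibration is good to about 2 mm. A picture is of the moment at which its call begins. camera_model takes no time and is no camera call.
- sign_off(): hands the job in; it is judged then, once.
Trained networks look in the newest picture that a camera, given by its name, has taken for a name from the list of things; names that differ only in an ending like _2 or _b are one class to them, and where a whole thing is asked for, a point or a joint stands for the part that bears it (a point fixed in the world has none). Each returns a list of dicts, best first, with "p" (0 to 1); they miss things now and then, are a little off and sometimes report something else, mostly with a low value. They report only what shows in the picture. A call takes as long as a camera call.
- recognise(query, camera): "rect" ([left, top, right, bottom] in pixels, round what is visible of it).
- silhouettes(query, camera): "mask" (384x512 bool, what is visible of it) and "rect" ([left, top, right, bottom] in pixels, round what is visible of it).
The state is a dict: "clock": time; "joints": joint angles; "dq": joint speeds; "joint_efforts": joint torques, N m; "position": TCP position; "ee_rot": TCP orientation; "force": force on the tool from outside, world axes, zero at the start; "ft_torque": the same for the moment, N m; "width": opening from 0.0 (shut) to 1.0 (fully open); "gripper_force": force on a finger pad.
Only numpy, scipy, OpenCV 4.12 (cv2) and the standard library are available. Lean on these libraries where they do the work, as an engineer would, in place of code of your own. Each camera call takes 0.05 s, during which the arm holds its last target. There are 200 camera calls.

## Task

Lock the closed cover of the herb dicer: press the long spring catch plate right down with one fingertip and keep it fully down while the other fingertip pushes the bolt by its upright tab, all the way until it stops in the keeper. Then let go, so that the catch springs back up and keeps the bolt home. Grip and lift nothing, and leave everything else standing where it is.

Things in the scene. Friction and masses are not known exactly. Their poses are not given: they have to be found in the camera images.
- dicer: Herb dicer, fixed; sizes in mm in its own frame, z above the table. Origin on the table. Base: x -100..100, y -135..200, deck at z 34. +y = the way the bolt slides home. Side by side on the deck: catch plate centred on x -28, bolt bar on x +28. Housing: x -90..90, y 85..190, z to 152. Keeper with upright tongue: y 57..91, z to 108. Guide brackets over the bar: y -113..-97 and 14..30, z to 68.
- bolt_tab (a point): Point in the bolt's upright steel tab, above the bar's centre line, 108 mm over the table; moves with the bolt. Tab: 24 wide (dicer x) x 6 thick (dicer y), from the bar's top at z 61 to z 108, then a round head (24 dia, facing y) to z 120. A fingertip at its -y side pushes it to +y. Axes as the dicer's; at bolt = 0 it is at dicer x 28, y -50.
- bolt (a joint): Bolt travel in m along dicer +y: 0 to 0.003 drawn back (a tooth of the catch keeps it there), 0.045 fully home on its end stop. No spring; about 1.5 N friction, free to slide only while the catch is more than 6 mm down. From 0.042 on the catch can rise behind it and keep it home.
- catch_top (a point): Centre of the top face of the catch's press plate, 87 mm above the table when up (dicer x -28, y -37.5); moves with the catch. Plate: flat steel, 24 wide (dicer x) x 115 long (dicer y) x 6 thick, beside and parallel to the bolt. It goes straight down wherever along its length it is pressed, and a fingertip can slide along it while holding it down. Axes as the dicer's.
- catch (a joint): How far the catch plate is pressed down, in m: 0 up, 0.012 on its hard stop (plate top 75 mm above the table). Spring: 3 N at the start, 6 N at the stop. Counts as held down from 0.008. It springs up by itself when let go; if it stays half down it is resting under the bolt's side peg, and the bolt is not fully home.
- spice_jar: Bystander, not to be moved: small glass jar, 38 dia x 62 tall, standing on the dicer's deck (mm); origin at its underside
- herb_tub: Bystander, not to be moved: clear open tub 110 x 160 x 65 tall (mm); origin at its underside
- bench_brush: Bystander, not to be moved: brush 190 long lying on the table (mm); origin at its underside
- oil_bottle: Bystander, not to be moved: green glass bottle 56 dia x 150 tall (mm); origin at its underside
- measure_cup: Bystander, not to be moved: steel cup 68 dia x 60 tall (mm); origin at its underside
- salt_jar: Bystander, not to be moved: glass jar 62 dia x 95 tall (mm); origin at its underside
- scraper: Bystander, not to be moved: spatula 200 long lying on the table (mm); origin at its underside

How it is judged:
By the outcome, as a careful person would: the job done as asked, in the order asked, and still so for the second after the job is handed in, with the robot touching nothing.
It also fails if it takes over 35 s, if anything falls off the work surface, if the arm or the gripper's body presses on something with over 40 N, if the wrist force passes 120 N, or if a joint passes its speed limit or range.

## Working session

There is one attempt and no reset: what is moved stays moved. The work goes in short steps, Python scripts to look and compute and a tool call to move; the robot and the scene stay as the last step left them, time stands still between calls to the robot, and variables do not carry over. Pictures are saved under pics/ and viewed, at most 10 in all, crops included, and the job is handed in when it is done.

Besides the shell and the picture viewer there is one more tool, called after "Call:" as name(argument=value, ...), one argument or row to a line, values as JSON. apply_moves: Moves the arm, as the interface text tells. Its arguments: {"type":"object","properties":{"motion":{"type":"array","items":{"type":"object","properties":{"x":{"type":"number"},"y":{"type":"number"},"z":{"type":"number"},"yaw":{"type":"number"},"hand":{"type":"number"}}}},"newtons":{"type":"number"}},"required":["motion"]}

```bash
ls; mkdir -p pics; python3 - <<'E'
from cell import *
import cv2
for c in("scene","top"):
    im=get_image(c);cv2.imwrite(f"pics/{c}0.png",im)
    m=camera_model(c);print(c,m)
    for q in("dicer","bolt_tab","catch_top","spice_jar","bolt"):
        print(q,[(round(r["p"],2),[round(float(v)) for v in r["rect"]]) for r in recognise(q,c)][:3])
print(observe())
E
```

```text
pics
scene {'camera_matrix': array([[423.651366  ,   0.        , 262.35897861],
       [  0.        , 423.651366  , 192.09180047],
       [  0.        ,   0.        ,   1.        ]]), 'T': array([[ 0.75022966, -0.53177328,  0.39290283,  0.93835224],
       [ 0.6611745 ,  0.60512902, -0.4434717 , -0.33380889],
       [-0.0019305 ,  0.59248295,  0.80558067,  0.81640728],
       [ 0.        ,  0.        ,  0.        ,  1.        ]])}
dicer [(0.75, [190, 118, 360, 269]), (0.66, [236, 222, 255, 258])]
bolt_tab [(0.71, [218, 201, 280, 240]), (0.69, [235, 262, 269, 311])]
catch_top [(0.78, [217, 171, 272, 226])]
spice_jar [(0.8, [238, 225, 257, 258])]
bolt [(0.84, [222, 194, 280, 240]), (0.47, [216, 174, 274, 221])]
top {'camera_matrix': array([[350.66805048,   0.        , 251.00928434],
       [  0.        , 350.66805048, 197.16253438],
       [  0.        ,   0.        ,   1.        ]]), 'T': array([[-0.01051944,  0.99253848, -0.12147718,  0.52073705],
       [-0.99952855, -0.01394157, -0.02735541,  0.05558115],
       [-0.02884488,  0.12113215,  0.9922172 ,  0.77697951],
       [ 0.     
[... 320 characters left out ...]
ts': array([-1.27860809,  0.43447017,  0.02498647,  1.57317813, -0.01162199,
        1.13403359, -0.07510819]), 'dq': array([ 6.09182451e-04,  1.43491707e-04,  5.43317176e-05,  5.33714699e-04,
       -1.26071162e-03,  3.33258915e-03, -1.22893609e-04]), 'joint_efforts': array([-8.65692018e-04, -6.67332315e+01,  9.83547159e-01, -3.14689958e+01,
       -6.04878226e-02,  3.30084027e-02,  6.99025077e-05]), 'position': array([0.2403985 , 0.576933  , 0.20186869]), 'ee_rot': array([-6.16249516e-01, -3.08055073e+00, -8.97318726e-05]), 'force': array([-0.23311912,  0.34227721, -0.96529809]), 'ft_torque': array([-0.03298344,  0.03164331, -0.01584013]), 'gripper_force': 0.0, 'width': 0.9969197697335179}
```

```bash
python3 - <<'E'
import cv2
a=cv2.imread("pics/scene0.png")[100:330,160:400];b=cv2.imread("pics/top0.png")[130:300,130:340]
cv2.imwrite("pics/a.png",cv2.resize(a,None,fx=2.6,fy=2.6,interpolation=cv2.INTER_CUBIC))
cv2.imwrite("pics/b.png",cv2.resize(b,None,fx=3.5,fy=3.5,interpolation=cv2.INTER_CUBIC))
E
```

```text
(no output)
```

View pics/a.png

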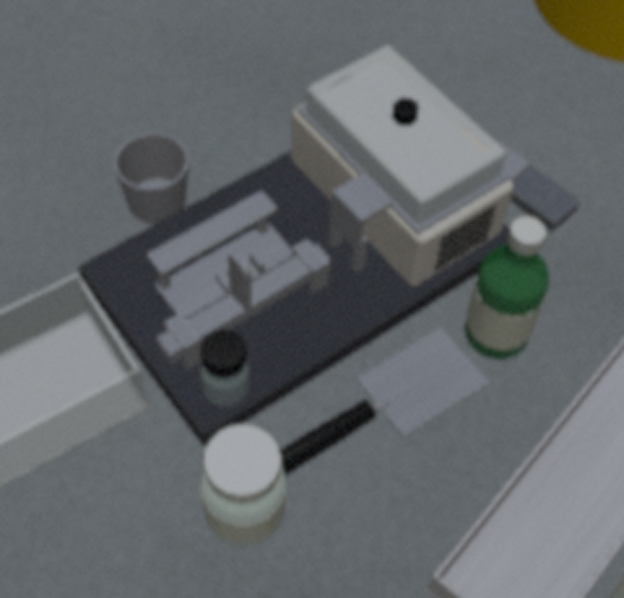

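View pics/b.png

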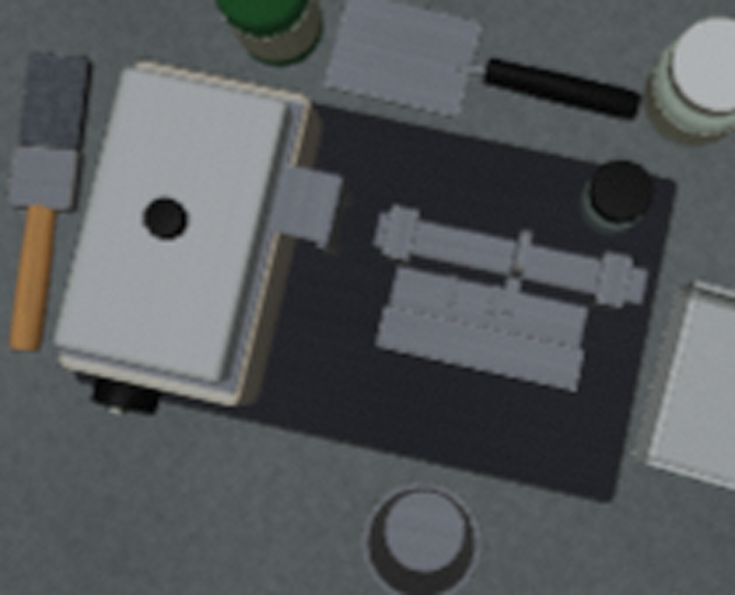

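View pics/top0.png

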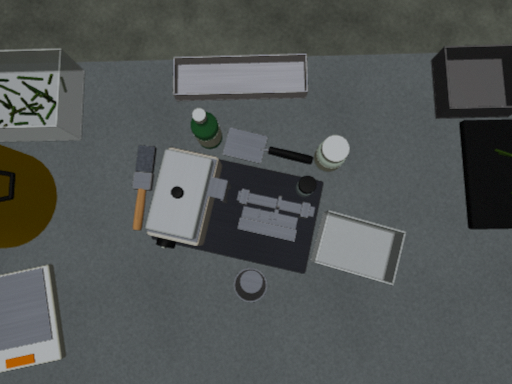

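View pics/scene0.png

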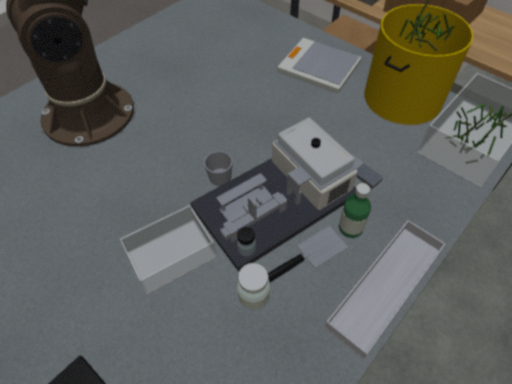

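The top view shows the bolt tab near (279,198) px and the catch plate running about (238–297, 218–241). In the scene view the tab is near (252,205) and the plate about (217–267, 174–204). The spice jar stands at the deck's −y/+x corner, and the bolt's home direction is roughly world +y. Next I fit the dicer pose from both views.

```bash
cat > h.py <<'E'
import numpy as np
from cell import camera_model
from scipy.optimize import least_squares
M={c:camera_model(c) for c in("scene","top")}
def proj(c,p):
    T=M[c]["T"];q=(np.asarray(p)-T[:3,3])@T[:3,:3]
    q=np.c_[q[:,0],-q[:,1],-q[:,2]]@M[c]["camera_matrix"].T
    return q[:,:2]/q[:,2:]
def tri(ps,pt):  # two-view triangulation
    return least_squares(lambda X:np.r_[proj("scene",[X])[0]-ps,proj("top",[X])[0]-pt],[.6,0,.1])
def d2w(pose,P):
    P=np.asarray(P,float)/1000;c,s=np.cos(pose[2]),np.sin(pose[2])
    return np.c_[pose[0]+c*P[:,0]-s*P[:,1],pose[1]+s*P[:,0]+c*P[:,1],P[:,2]]
E
python3 - <<'E'
from h import *
S=lambda x,y:np.array((x/2.6+160-.3,y/2.6+100-.3));U=lambda x,y:np.array((x/3.5+130-.35,y/3.5+130-.35))
obs={"scene":[((-100,-135,34),S(80,268)),((100,-135,34),S(210,440)),((-40,-95,87),S(148,251)),((-40,20,87),S(262,192)),((-16,20,87),S(278,210)),((-16,-95,87),S(162,272))],
"top":[((100,-135,34),U(675,183)),((-100,-135,34),U(612,500)),((-16,20,87),U(385,308)),((-16,-95,87),U(585,350)),((-40,-95,87),U(578,390)),((-40,20,87),U(376,347))]}
f=lambda p:np.concatenate([(proj(c,d2w(p,[a for a,_ in o]))-np.array([b for _,b in o])).ravel() for c,o in obs.items()])
r=least_squares(f,[.55,0,-.2],loss="soft_l1");print(r.x,np.degrees(r.x[2]));print(f(r.x).reshape(-1,2).round(1))
for a,b,P in((S(148,251),U(578,390),(-40,-95,87)),(S(262,192),U(376,347),(-40,20,87)),(S(80,268),U(612,500),(-100,-135,34)),(S(210,440),U(675,183),(100,-135,34))):
    print(tri(a,b).x.round(4),d2w(r.x,[P]).round(4))
# predicted points in crops
for P in((28,-53,120),(28,-53,61),(28,-50,108),(80,-110,96)):
    w=d2w(r.x,[P]);print(P,w.round(4),((proj("scene",w)-[160,100])*2.6).round(),((proj("top",w)-130)*3.5).round())
np.save("pose.npy",r.x)
for P in((0,-68,75),(0,-18,75)):print(d2w(r.x,[P]))
E
```

```text
[ 0.57832081  0.07576137 -0.22010348] -12.611000712226343
[[-1.7 -0.4]
 [-1.9 -1.1]
 [-0.7  1.5]
 [-0.5 -0.7]
 [-0.2 -0.8]
 [ 0.1  0.9]
 [ 0.4 -1.9]
 [ 0.5  0.8]
 [-0.7 -1.1]
 [-0.4 -1. ]
 [-0.8 -0.3]
 [-0.7 -0.3]]
[ 0.5189 -0.0082  0.0925] [[ 0.5185 -0.0082  0.087 ]]
[0.5438 0.1035 0.0847] [[0.5437 0.104  0.087 ]]
[ 0.4534 -0.0326  0.0329] [[ 0.4513 -0.0341  0.034 ]]
[ 0.6459 -0.0762  0.0252] [[ 0.6464 -0.0778  0.034 ]]
(28, -53, 120) [[0.5941 0.0179 0.12  ]] [[235. 261.]] [[527. 247.]]
(28, -53, 61) [[0.5941 0.0179 0.061 ]] [[236. 303.]] [[522. 258.]]
(28, -50, 108) [[0.5947 0.0209 0.108 ]] [[238. 268.]] [[521. 248.]]
(80, -110, 96) [[ 0.6324 -0.0491  0.096 ]] [[213. 362.]] [[644. 182.]]
[[0.56347433 0.00940188 0.075     ]]
[[0.57439086 0.05819563 0.075     ]]
```

Call:
apply_moves(
  motion=[
    {"x":0,"y":-2,"z":3,"yaw":0,"hand":-0.2},
    {"x":2,"y":-6,"z":5,"yaw":-8,"hand":-0.2},
    {"x":4,"y":-10,"z":6,"yaw":-16,"hand":-0.2},
    {"x":7,"y":-14,"z":6,"yaw":-24,"hand":-0.2},
    {"x":10,"y":-18,"z":6,"yaw":-32,"hand":-0.2},
    {"x":13,"y":-22,"z":6,"yaw":-40,"hand":-0.2},
    {"x":16,"y":-27,"z":6,"yaw":-48,"hand":-0.2},
    {"x":19,"y":-32,"z":6,"yaw":-56,"hand":-0.2},
    {"x":22,"y":-37,"z":6,"yaw":-62,"hand":-0.2},
    {"x":24,"y":-41,"z":6,"yaw":-68,"hand":-0.2},
  ],
)

```text
clock: 1.85
position: [0.4815, 0.1645, 0.2622]
ee_rot: [2.239, 2.203, 0.001]
force: [-0.1, -0.0, -0.1]
width: 0.4
gripper_force: 0.0
```

Call:
apply_moves(
  motion=[
    {"x":2,"y":-4,"z":0,"yaw":-4},
    {"x":4,"y":-8,"z":0,"yaw":-8},
    {"x":6,"y":-12,"z":-2,"yaw":-12},
    {"x":8.1,"y":-16.4,"z":-5,"yaw":-12},
    {"x":8.1,"y":-16.4,"z":-10,"yaw":-12},
    {"x":8.1,"y":-16.4,"z":-12.5,"yaw":-12},
    {"x":8.1,"y":-16.4,"z":-12.5,"yaw":-12},
    {"x":8.1,"y":-16.4,"z":-12.5,"yaw":-12},
  ],
)

```text
schema error: expected keys x, y, z, yaw, hand
```

```bash
python3 - <<'E'
from h import *
from cell import *
import cv2
s=observe();print(s["clock"],s["position"],s["ee_rot"],s["width"])
a=get_image("scene")[140:290,170:350];b=get_image("top")[130:270,180:340]
a=cv2.resize(a,(660,550),interpolation=cv2.INTER_CUBIC);b=cv2.resize(b,(640,560),interpolation=cv2.INTER_CUBIC)
cv2.imwrite("pics/a2.png",a);cv2.imwrite("pics/b2.png",b)
p=np.load("pose.npy");w=s["position"];d=w[:2]-p[:2];c,n=np.cos(p[2]),np.sin(p[2]);print("dicer frame",c*d[0]+n*d[1],-n*d[0]+c*d[1])
E
```

```text
1.85 [0.48154789 0.16447396 0.26219475] [2.23879132e+00 2.20312201e+00 1.16401941e-03] 0.3996739461118678
dicer frame -0.11380693448530228 0.06544389573808736
```

View pics/a2.png

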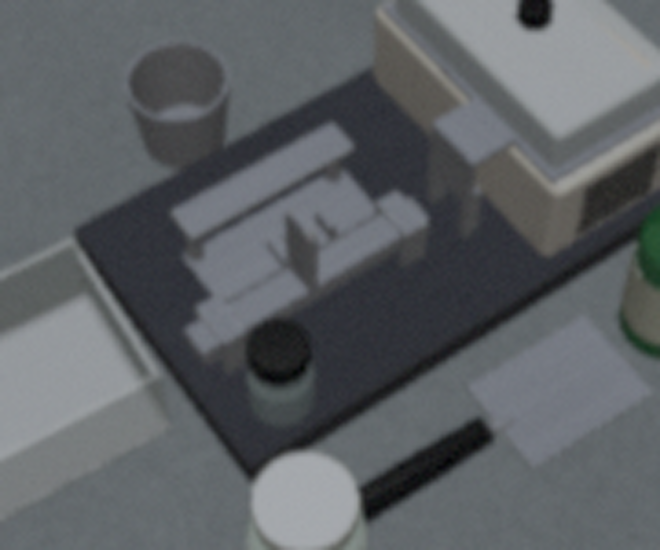

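View pics/b2.png

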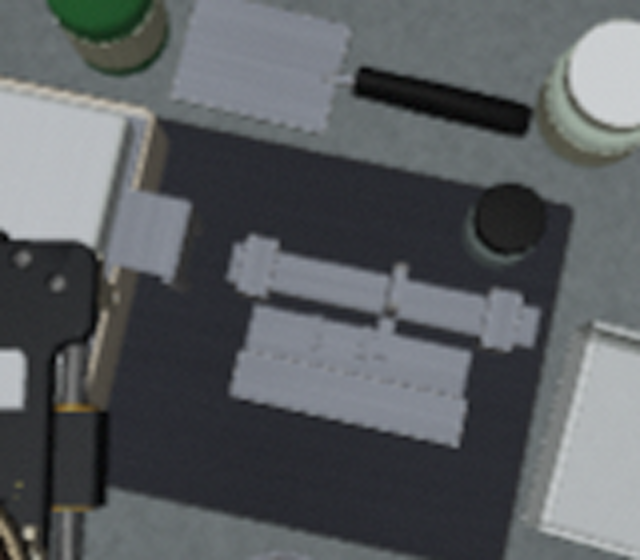

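Both pictures show the dicer unchanged: the tab is around (300,250) in the scene crop, and around (395,290) in the top crop. The arm had not moved, because that call was refused for missing hand values.

Call:
apply_moves(
  motion=[
    {"x":2,"y":-4,"z":0,"yaw":-4,"hand":-0.2},
    {"x":4,"y":-8,"z":0,"yaw":-8,"hand":-0.2},
    {"x":6,"y":-12,"z":-2,"yaw":-12,"hand":-0.2},
    {"x":8.1,"y":-16.4,"z":-5,"yaw":-12,"hand":-0.2},
    {"x":8.1,"y":-16.4,"z":-10,"yaw":-12,"hand":-0.2},
    {"x":8.1,"y":-16.4,"z":-12.5,"yaw":-12,"hand":-0.2},
    {"x":8.1,"y":-16.4,"z":-12.5,"yaw":-12,"hand":-0.2},
    {"x":8.1,"y":-16.4,"z":-12.5,"yaw":-12,"hand":-0.2},
  ],
)

```text
clock: 2.95
position: [0.5622, 0.0034, 0.138]
ee_rot: [2.451, 1.964, 0.002]
force: [0.1, -0.1, 0.9]
width: 0.398
gripper_force: 0.0
```

```bash
cat > st.py <<'E'
from h import *
from cell import observe
s=observe();print(s["clock"],s["position"].round(4),s["ee_rot"].round(3),s["force"].round(2),s["width"])
p=np.load("pose.npy");d=s["position"][:2]-p[:2];c,n=np.cos(p[2]),np.sin(p[2]);print("dicer frame mm",1000*(c*d[0]+n*d[1]),1000*(-n*d[0]+c*d[1]))
f=s["force"];print("force dicer x,y",c*f[0]+n*f[1],-n*f[0]+c*f[1])
E
cat > v.py <<'E'
import sys,cv2,numpy as np
from cell import *
a=get_image("scene")[140:290,170:350];b=get_image("top")[130:280,180:330]
z=lambda i,w:cv2.resize(i,(w,390),interpolation=cv2.INTER_CUBIC)
cv2.imwrite(sys.argv[1],np.hstack([z(a,410),z(b,390)]))
E
python3 st.py; python3 v.py pics/c.png
```

```text
2.95 [0.5622 0.0034 0.138 ] [2.451e+00 1.964e+00 2.000e-03] [ 0.1  -0.14  0.92] 0.3982565158956078
dicer frame mm 0.07636913992481106 -74.18326506170919
force dicer x,y 0.12491632685047921 -0.11890904056177225
```

View pics/c.png

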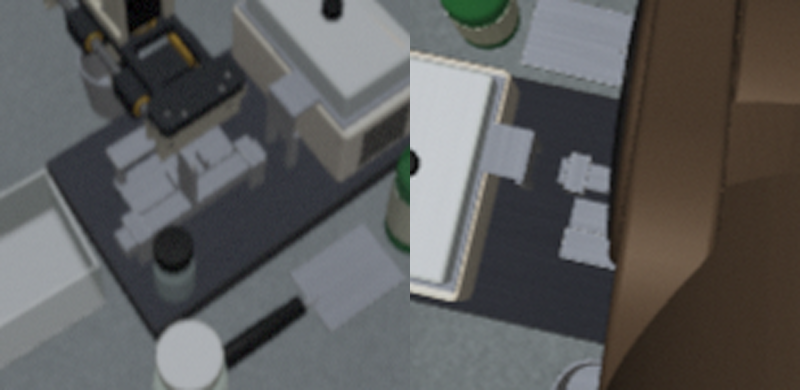

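```bash
python3 - <<'E'
from h import *
import cv2
p=np.load("pose.npy")
for P in((0,-74,138),(28,-74,138),(-28,-74,138),(28,-74,200),(-28,-74,200)):
    print(P,((proj("scene",d2w(p,[P]))-[170,140])*[410/180,2.6]).round())
from cell import get_image
im=get_image("scene")[60:270,150:350];cv2.imwrite("pics/d.png",cv2.resize(im,(571,600),interpolation=cv2.INTER_CUBIC))
for P in((28,-74,138),(-28,-74,138)): print(((proj("scene",d2w(p,[P]))-[150,60])*2.857).round())
E
```

```text
(0, -74, 138) [[144. 133.]]
(28, -74, 138) [[162. 157.]]
(-28, -74, 138) [[127. 109.]]
(28, -74, 200) [[159. 106.]]
(-28, -74, 200) [[121.  57.]]
[[261. 401.]]
[[216. 348.]]
```

View pics/d.png

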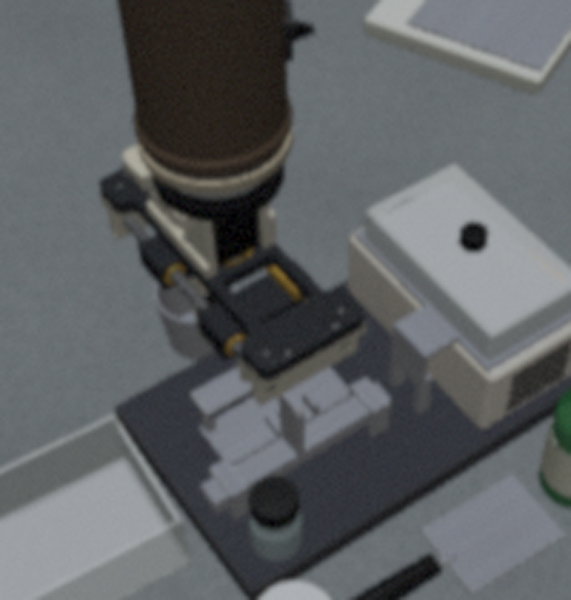

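The scene view shows the gripper over the dicer, with the near finger's tip about where predicted at (261,401), behind the tab. I go down onto the catch.

Call:
apply_moves(
  motion=[
    {"x":0,"y":0,"z":-2,"yaw":0,"hand":-0.2},
    {"x":0,"y":0,"z":-4,"yaw":0,"hand":-0.2},
    {"x":0,"y":0,"z":-4.8,"yaw":0,"hand":-0.2},
    {"x":0,"y":0,"z":-5.2,"yaw":0,"hand":-0.2},
    {"x":0,"y":0,"z":-5.6,"yaw":0,"hand":-0.2},
    {"x":0,"y":0,"z":-5.8,"yaw":0,"hand":-0.2},
    {"x":0,"y":0,"z":-5.8,"yaw":0,"hand":-0.2},
    {"x":0,"y":0,"z":-5.8,"yaw":0,"hand":-0.2},
  ],
)

```text
clock: 4.1
position: [0.5616, 0.0029, 0.0791]
ee_rot: [2.452, 1.964, 0.001]
force: [-0.2, 0.2, -0.5]
width: 0.396
gripper_force: 0.0
```

```bash
python3 st.py
```

```text
4.1 [0.5616 0.0029 0.0791] [2.452e+00 1.964e+00 1.000e-03] [-0.21  0.25 -0.46] 0.3963409993430864
dicer frame mm -0.43950518476100486 -74.72529009034861
force dicer x,y -0.2576806856608474 0.19778693530910132
```

```bash
python3 - <<'E'
from h import *
import cv2
p=np.load("pose.npy")
from cell import get_image
im=get_image("scene")[130:250,180:320];cv2.imwrite("pics/e.png",cv2.resize(im,None,fx=5,fy=5,interpolation=cv2.INTER_CUBIC))
for P in((28,-74.7,79),(-28,-74.7,79),(-16,-95,87),(-16,-95,75),(-16,20,87),(-16,20,75),(-40,-95,87),(-40,-95,75)): print(P,((proj("scene",d2w(p,[P]))-[180,130])*5).round())
E
```

```text
(28, -74.7, 79) [[311. 434.]]
(-28, -74.7, 79) [[237. 345.]]
(-16, -95, 87) [[210. 376.]]
(-16, -95, 75) [[213. 392.]]
(-16, 20, 87) [[432. 249.]]
(-16, 20, 75) [[432. 265.]]
(-40, -95, 87) [[180. 339.]]
(-40, -95, 75) [[182. 355.]]
```

View pics/e.png

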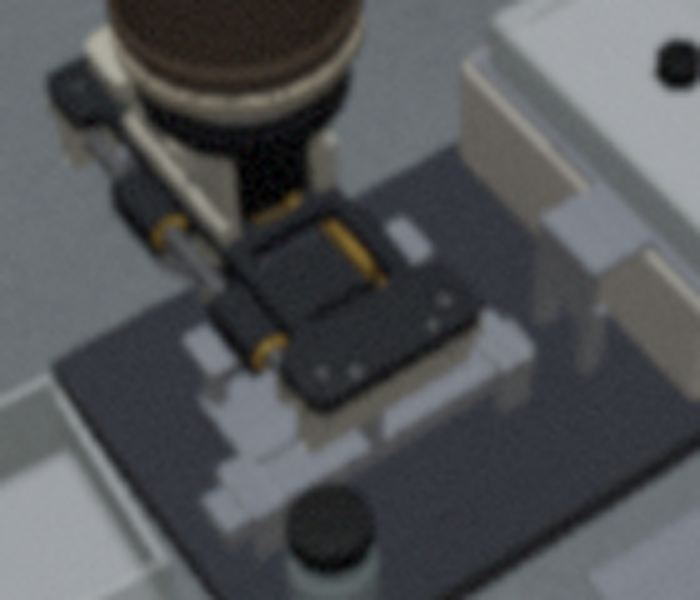

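The near fingertip shows at about (325,440), close to the predicted (311,434). The plate's visible ends, at (187,335) and (430,250), look raised. I check numerically whether the plate has moved.

```bash
cat > shift.py <<'E'
import cv2,numpy as np,sys
from cell import get_image
a=cv2.cvtColor(cv2.imread("pics/scene0.png"),cv2.COLOR_BGR2GRAY)
im=get_image("scene");b=cv2.cvtColor(im,cv2.COLOR_BGR2GRAY);cv2.imwrite("pics/last.png",im)
for nm,(x0,x1,y0,y1) in dict(left=(213,221,191,206),right=(260,270,170,185),ref_base=(188,205,195,215)).items():
    t=cv2.resize(b[y0:y1,x0:x1],None,fx=8,fy=8,interpolation=cv2.INTER_CUBIC)
    s=cv2.resize(a[y0-6:y1+6,x0-6:x1+6],None,fx=8,fy=8,interpolation=cv2.INTER_CUBIC)
    r=cv2.matchTemplate(s,t,cv2.TM_CCOEFF_NORMED);_,v,_,l=cv2.minMaxLoc(r)
    print(nm,"moved px (x,y)",6-l[0]/8,6-l[1]/8,round(v,3))
E
python3 shift.py; python3 st.py
```

```text
left moved px (x,y) 0.0 0.0 0.997
right moved px (x,y) 0.0 -0.5 0.885
ref_base moved px (x,y) 0.0 0.0 0.998
4.2 [0.5615 0.0029 0.079 ] [2.452 1.964 0.   ] [ 0.01  0.31 -0.45] 0.4035384532086964
dicer frame mm -0.4738129068620305 -74.75072207304368
force dicer x,y -0.05636544678652296 0.3058777211657994
```

Call:
apply_moves(
  motion=[
    {"x":0,"y":0,"z":-0.2,"yaw":0,"hand":-0.2},
    {"x":0,"y":0,"z":-0.4,"yaw":0,"hand":-0.2},
    {"x":0,"y":0,"z":-0.5,"yaw":0,"hand":-0.2},
    {"x":0,"y":0,"z":-0.5,"yaw":0,"hand":-0.2},
    {"x":0,"y":0,"z":-0.5,"yaw":0,"hand":-0.2},
  ],
)

```text
clock: 4.82
position: [0.5614, 0.0029, 0.0738]
ee_rot: [2.452, 1.964, 0.0]
force: [0.2, 0.1, 0.1]
width: 0.397
gripper_force: 0.0
```

```bash
python3 shift.py; python3 st.py
```

```text
left moved px (x,y) 0.0 0.0 0.997
right moved px (x,y) -0.125 -0.375 0.935
ref_base moved px (x,y) 0.0 0.0 0.998
4.875 [0.5615 0.0029 0.0739] [2.452 1.964 0.   ] [-0.95  1.05 -0.86] 0.4000054388185726
dicer frame mm -0.5517317173329289 -74.78052241452286
force dicer x,y -1.1523806939489338 0.8225085595637784
```

```bash
python3 - <<'E'
from h import *
import cv2
p=np.load("pose.npy")
im=cv2.imread("pics/last.png")[185:240,205:285];k=9
big=cv2.resize(im,None,fx=k,fy=k,interpolation=cv2.INTER_CUBIC)
big=cv2.convertScaleAbs(big,alpha=1.7)
ov=big.copy()
def q(P): return tuple(((proj("scene",d2w(p,[P]))[0]-[205,185]+.5)*k).astype(int))
for sx in(1,):
  pts=[q((x,y,74)) for x,y in((18,-84),(37,-84),(37,-65),(18,-65))]
  cv2.polylines(ov,[np.array(pts)],True,(0,255,0),1)
  for x,y in((37,-84),(37,-65)): cv2.line(ov,q((x,y,74)),q((x,y,130)),(0,255,255),1)
pts=[q((x,y,87)) for x,y in((-40,-95),(-16,-95),(-16,20),(-40,20))];cv2.polylines(ov,[np.array(pts)],True,(0,0,255),1)
out=np.vstack([big[:,:],ov]);h,w=out.shape[:2];cv2.imwrite("pics/f.png",cv2.resize(np.hstack([big,ov]),(800,int(800*big.shape[0]/(2*big.shape[1])))))
cv2.imwrite("pics/f.png",np.hstack([big[:, :400]*1,ov[:, :400]]) if 0 else cv2.resize(np.vstack([big,ov]),(436,600)))
E
```

```text
(no output)
```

View pics/f.png

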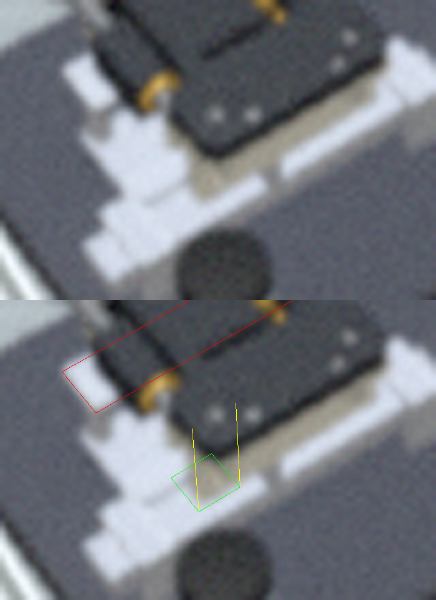

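The brightened view shows the near fingertip's lower corner at about (195,198), roughly 12 px above the predicted (199,211). So the open fingertips sit higher than the shut-finger TCP. I keep going down slowly while watching the force.

Call:
apply_moves(
  motion=[
    {"x":0,"y":0,"z":-0.2,"yaw":0,"hand":-0.2},
    {"x":0,"y":0,"z":-0.4,"yaw":0,"hand":-0.2},
    {"x":0,"y":0,"z":-0.4,"yaw":0,"hand":-0.2},
    {"x":0,"y":0,"z":-0.4,"yaw":0,"hand":-0.2},
  ],
)

```text
clock: 5.38
position: [0.5614, 0.0029, 0.0698]
ee_rot: [-2.452, -1.964, 0.0]
force: [-0.2, -0.3, -0.0]
width: 0.402
gripper_force: 0.0
```

```bash
python3 shift.py; python3 st.py
```

```text
left moved px (x,y) 0.0 0.0 0.995
right moved px (x,y) 0.0 -0.125 0.982
ref_base moved px (x,y) 0.0 0.0 0.997
5.425 [0.5614 0.0029 0.0699] [2.452 1.964 0.   ] [ 0.17  0.08 -0.21] 0.3993547222316426
dicer frame mm -0.5650768543748255 -74.7781634972507
force dicer x,y 0.15008270189227785 0.12060050223337068
```

```bash
python3 - <<'E'
from h import *
import cv2
p=np.load("pose.npy")
im=cv2.GaussianBlur(cv2.imread("pics/last.png"),(3,3),0).astype(int)
for y in range(204,228):
    print(y,"".join("%"+"" if False else ("B" if (im[y,x,2]-im[y,x,0]>8) else ("#" if im[y,x].sum()>330 else ("." if im[y,x].sum()<190 else "-"))) for x in range(222,282)))
for P in((18,-84.3,70),(37,-84.3,70),(37,-65.3,70),(37,-84.3,84),(37,-65.3,84),(18,-84.3,84)):print(P,proj("scene",d2w(p,[P])).round(1))
E
```

```text
204 -----...BBBB--..............................-------######---
205 -------.BBBB--............................--BB----#####-----
206 --------.BB---..........................---BBB---#####------
207 ----###-------........-................----B---#####--------
208 ----####---#--.......................-BBB-----####----------
209 ----#########--....................--BBB----####------------
210 ---##########---..................--BBB---#####-------...---
211 -############---................--BBB----####--------....---
212 -#############----............--BBB----####-------........--
213 -##############----..........--BBB---#####-------...........
214 --###############--........-BBBBB---####-------.............
215 ---##############----....---BBB----###--------..............
216 .--##############----------BBB-----##-------................
217 .---#############---BB---------------------.................
218 ..---############---BBB------#-----------...................
219 ...---###########---BBB----####--------.....................
220 ...---############--BB----####--------......................
221 .-----#############-----####--------........................
222 .---################--#####-------..........................
223 ---######################--------...........................
224 --#####################--------.............................
225 ---###################-------...............................
226 ---#################-----...................................
227 --################---.......................................
(18, -84.3, 70) [[235.8 218.2]]
(37, -84.3, 70) [[241.  224.5]]
(37, -65.3, 70) [[248.5 219.9]]
(37, -84.3, 84) [[240.7 220.8]]
(37, -65.3, 84) [[248.3 216.2]]
(18, -84.3, 84) [[235.5 214.5]]
```

Call:
apply_moves(
  motion=[
    {"x":0,"y":0,"z":-0.2,"yaw":0,"hand":-0.2},
    {"x":0,"y":0,"z":-0.4,"yaw":0,"hand":-0.2},
    {"x":0,"y":0,"z":-0.4,"yaw":0,"hand":-0.2},
    {"x":0,"y":0,"z":-0.4,"yaw":0,"hand":-0.2},
  ],
)

```text
clock: 5.92
position: [0.5614, 0.0029, 0.0658]
ee_rot: [2.452, 1.964, -0.0]
force: [0.3, -0.4, 0.5]
width: 0.398
gripper_force: 0.0
```

```bash
python3 shift.py; python3 st.py
```

```text
left moved px (x,y) 0.0 0.0 0.996
right moved px (x,y) 0.0 0.0 0.995
ref_base moved px (x,y) 0.0 0.0 0.997
5.975 [0.5615 0.0029 0.0659] [2.452 1.964 0.   ] [-1.14  0.74 -0.56] 0.40184313484183304
dicer frame mm -0.5542264146418605 -74.77746580058641
force dicer x,y -1.2782800935810417 0.47618239121442585
```

```bash
python3 - <<'E'
from h import *
import cv2
p=np.load("pose.npy")
im=cv2.GaussianBlur(cv2.imread("pics/last.png"),(3,3),0).astype(int)
for y in range(176,230):
    print(y,"".join("B" if (im[y,x,2]-im[y,x,0]>8) else ("#" if im[y,x].sum()>330 else ("." if im[y,x].sum()<190 else "-")) for x in range(195,290)))
for x in(95,65,37):
  for z in (66,85,132): print(x,z,proj("scene",d2w(p,[(x,-74.7-37.5,z),(x,-74.7-9.5,z),(x,-74.7+9.5,z),(x,-74.7+37.5,z)])).round(0).tolist())
E
```

```text
176 #--------............B..-BBBBBBB-....BBBBBBBB..............--#######---...................-----
177 #---------........BBBBB.--BBBBBB-...BBBBBBB........BB......--########---...................----
178 #######---.......BBBBBBB.--BBBBB-..BBBBBB........BBBBB.....--#########--....................---
179 #####------.....BBBBBBBB..-BBBBB-...BBB..........BBBBBB.....--########---...................---
180 #--##-------...BBBBBBBBB...--BBB--...............BBBBBBB.....--#######---...................---
181 ---###-------..BBBBB---.....--B--.................BBBBBBB.....--#####---....................---
182 ---##---#-----.BBBB-------...----..................BBBBBBB.....--##----.....................---
183 -------###----..BBB-------.........................BBBBBBBB.....------......................---
184 ----######------..---------..........................BBBBBB......----.......................---
185 #############---------------.........................BBBBBBB.......--.......................---
186 ##############---------------.........................BBBBBBB......---......................---

[... 4241 characters left out ...]
#####---..................................................
95 66 [[246.0, 253.0], [257.0, 245.0], [265.0, 240.0], [276.0, 233.0]]
95 85 [[246.0, 248.0], [257.0, 241.0], [265.0, 236.0], [276.0, 229.0]]
95 132 [[245.0, 236.0], [257.0, 228.0], [265.0, 223.0], [277.0, 216.0]]
65 66 [[237.0, 242.0], [249.0, 235.0], [256.0, 230.0], [267.0, 223.0]]
65 85 [[237.0, 237.0], [249.0, 230.0], [256.0, 225.0], [267.0, 218.0]]
65 132 [[236.0, 225.0], [248.0, 217.0], [256.0, 212.0], [268.0, 205.0]]
37 66 [[230.0, 232.0], [241.0, 225.0], [249.0, 221.0], [259.0, 214.0]]
37 85 [[229.0, 227.0], [241.0, 221.0], [248.0, 216.0], [259.0, 209.0]]
37 132 [[228.0, 215.0], [240.0, 208.0], [248.0, 203.0], [259.0, 196.0]]
```

Call:
apply_moves(
  motion=[
    {"x":0,"y":0,"z":-0.2,"yaw":0,"hand":-0.2},
    {"x":0,"y":0,"z":-0.3,"yaw":0,"hand":-0.2},
    {"x":0,"y":0,"z":-0.3,"yaw":0,"hand":-0.2},
  ],
)

```text
clock: 6.35
position: [0.5613, 0.0029, 0.0627]
ee_rot: [-2.452, -1.964, 0.0]
force: [0.0, 0.2, -0.3]
width: 0.404
gripper_force: 0.0
```

```bash
python3 shift.py; python3 st.py
```

```text
left moved px (x,y) 0.0 0.0 0.996
right moved px (x,y) 0.0 0.0 0.997
ref_base moved px (x,y) 0.0 0.0 0.998
6.4 [0.5614 0.0029 0.0628] [-2.452 -1.964  0.   ] [ 0.82 -0.03  0.36] 0.39958385339034697
dicer frame mm -0.6259993887086229 -74.76679163129621
force dicer x,y 0.8022325405477226 0.14843409905483043
```

Call:
apply_moves(
  motion=[
    {"x":0,"y":0,"z":-0.1,"yaw":0,"hand":-0.2},
    {"x":0,"y":0,"z":-0.2,"yaw":0,"hand":-0.2},
    {"x":0,"y":0,"z":-0.3,"yaw":0,"hand":-0.2},
    {"x":0,"y":0,"z":-0.3,"yaw":0,"hand":-0.2},
  ],
)

```text
clock: 6.9
position: [0.5615, 0.0029, 0.0598]
ee_rot: [2.452, 1.964, 0.0]
force: [-0.7, -0.4, 1.8]
width: 0.399
gripper_force: 1.2
```

```bash
python3 shift.py; python3 st.py
```

```text
left moved px (x,y) 0.0 0.625 0.991
right moved px (x,y) 0.0 0.75 0.997
ref_base moved px (x,y) 0.0 0.0 0.997
6.95 [0.5615 0.0029 0.0599] [2.452 1.964 0.   ] [ 0.34 -0.19  2.03] 0.4007739950392628
dicer frame mm -0.5016602961633587 -74.78857261826576
force dicer x,y 0.3707345707816281 -0.10984385820003956
```

Contact at last: the plate has moved down about 2.5 mm with the TCP at z = 60 mm. Going further could bring the gripper body close to the tab head at 120 mm, so I test whether a narrower opening makes the tips reach lower.

Call:
apply_moves(
  motion=[
    {"x":0,"y":0,"z":1.5,"yaw":0,"hand":-0.2},
    {"x":0,"y":0,"z":1.5,"yaw":0,"hand":-0.42},
    {"x":0,"y":0,"z":1.5,"yaw":0,"hand":-0.42},
    {"x":0,"y":0,"z":1.5,"yaw":0,"hand":-0.42},
    {"x":0,"y":0,"z":1.2,"yaw":0,"hand":-0.42},
    {"x":0,"y":0,"z":0.9,"yaw":0,"hand":-0.42},
    {"x":0,"y":0,"z":0.7,"yaw":0,"hand":-0.42},
    {"x":0,"y":0,"z":0.7,"yaw":0,"hand":-0.42},
  ],
)

```text
clock: 7.95
position: [0.5612, 0.0029, 0.0666]
ee_rot: [-2.452, -1.964, 0.001]
force: [-0.1, -0.1, 0.9]
width: 0.292
gripper_force: 0.0
```

```bash
python3 shift.py; python3 st.py
```

```text
left moved px (x,y) 0.0 0.125 0.985
right moved px (x,y) 0.0 0.0 0.995
ref_base moved px (x,y) 0.0 0.0 0.997
8.0 [0.5613 0.0029 0.0667] [-2.452 -1.964  0.   ] [-0.35  0.76 -0.69] 0.29105609196865506
dicer frame mm -0.6500807627577015 -74.8461454517723
force dicer x,y -0.5051335497912581 0.6689408977365463
```

Call:
apply_moves(
  motion=[
    {"x":0,"y":0,"z":-0.3,"yaw":0,"hand":-0.42},
    {"x":0,"y":0,"z":-0.5,"yaw":0,"hand":-0.42},
    {"x":0,"y":0,"z":-0.7,"yaw":0,"hand":-0.42},
    {"x":0,"y":0,"z":-0.7,"yaw":0,"hand":-0.42},
  ],
)

```text
clock: 8.5
position: [0.5615, 0.0029, 0.0598]
ee_rot: [2.452, 1.964, 0.0]
force: [0.2, 0.1, 1.8]
width: 0.291
gripper_force: 1.2
```

```bash
python3 shift.py; python3 st.py
```

```text
left moved px (x,y) 0.0 0.75 0.987
right moved px (x,y) 0.0 0.75 0.997
ref_base moved px (x,y) 0.0 0.0 0.997
8.55 [0.5615 0.0029 0.0599] [2.452 1.964 0.   ] [-0.42 -0.72  1.98] 0.2897334193886475
dicer frame mm -0.5327682976570131 -74.74064523232856
force dicer x,y -0.25329291726538267 -0.7977603571687226
```

Contact comes at the same height whatever the opening, so the real tips sit about 25 mm above the reported TCP. The gripper body is offset equally, so it still clears the tab. I reopen to the centred spacing and press down.

Call:
apply_moves(
  motion=[
    {"x":0,"y":0,"z":0.7,"yaw":0,"hand":-0.2},
    {"x":0,"y":0,"z":0.7,"yaw":0,"hand":-0.2},
    {"x":0,"y":0,"z":0.4,"yaw":0,"hand":-0.2},
    {"x":0,"y":0,"z":0,"yaw":0,"hand":-0.2},
    {"x":0,"y":0,"z":-0.3,"yaw":0,"hand":-0.2},
    {"x":0,"y":0,"z":-0.5,"yaw":0,"hand":-0.2},
    {"x":0,"y":0,"z":-0.5,"yaw":0,"hand":-0.2},
  ],
)

```text
clock: 9.43
position: [0.5615, 0.003, 0.0548]
ee_rot: [-2.452, -1.964, -0.0]
force: [0.0, 0.7, 3.5]
width: 0.403
gripper_force: 1.9
```

```bash
python3 shift.py; python3 st.py
```

```text
left moved px (x,y) 0.0 1.875 0.966
right moved px (x,y) 0.0 2.125 0.997
ref_base moved px (x,y) 0.0 0.0 0.998
9.475 [0.5614 0.0029 0.0549] [-2.452 -1.964  0.   ] [-0.29  0.83  3.42] 0.3993950014359265
dicer frame mm -0.5736979291111576 -74.74536956750774
force dicer x,y -0.4647779936956433 0.7465311908476947
```

Call:
apply_moves(
  motion=[
    {"x":0,"y":0,"z":-0.3,"yaw":0,"hand":-0.2},
    {"x":0,"y":0,"z":-0.5,"yaw":0,"hand":-0.2},
    {"x":0,"y":0,"z":-0.6,"yaw":0,"hand":-0.2},
    {"x":0,"y":0,"z":-0.6,"yaw":0,"hand":-0.2},
  ],
)

```text
clock: 9.98
position: [0.5616, 0.0028, 0.05]
ee_rot: [-2.452, -1.963, -0.001]
force: [-5.5, 0.6, 20.2]
width: 0.403
gripper_force: 9.9
```

```bash
python3 shift.py; python3 st.py
```

```text
left moved px (x,y) -0.125 2.75 0.903
right moved px (x,y) 0.0 3.5 0.997
ref_base moved px (x,y) 0.0 0.0 0.997
10.025 [0.5616 0.0028 0.0499] [-2.452e+00 -1.963e+00 -1.000e-03] [-5.33 -0.2  19.86] 0.3955305309359511
dicer frame mm -0.43849232759513024 -74.84294042130217
force dicer x,y -5.16093904843872 -1.3635567230562424
```

The catch is on its stop (20 N, plate moved 3.5 px). I ease off a little and slide along dicer +y to the tab.

Call:
apply_moves(
  motion=[
    {"x":0,"y":0,"z":0.05,"yaw":0,"hand":-0.2},
    {"x":0.09,"y":0.39,"z":0.05,"yaw":0,"hand":-0.2},
    {"x":0.17,"y":0.78,"z":0.05,"yaw":0,"hand":-0.2},
    {"x":0.26,"y":1.17,"z":0.05,"yaw":0,"hand":-0.2},
    {"x":0.35,"y":1.56,"z":0.05,"yaw":0,"hand":-0.2},
    {"x":0.44,"y":1.95,"z":0.05,"yaw":0,"hand":-0.2},
    {"x":0.44,"y":1.95,"z":0.05,"yaw":0,"hand":-0.2},
  ],
)

```text
clock: 10.9
position: [0.5665, 0.0188, 0.0503]
ee_rot: [2.452, 1.959, -0.001]
force: [-1.9, -9.5, 13.6]
width: 0.401
gripper_force: 7.1
```

```bash
python3 shift.py; python3 st.py
```

```text
left moved px (x,y) -0.125 2.75 0.937
right moved px (x,y) -5.75 -2.5 0.449
ref_base moved px (x,y) 0.0 0.0 0.998
10.95 [0.5665 0.0188 0.0503] [ 2.452e+00  1.958e+00 -1.000e-03] [-1.82 -9.12 13.81] 0.3985592872812727
dicer frame mm 0.9219054318539959 -58.128945743816274
force dicer x,y 0.21250728241835115 -9.30171229440999
```

Call:
apply_moves(
  motion=[
    {"x":0.09,"y":0.39,"z":0.02,"yaw":0,"hand":-0.2},
    {"x":0.17,"y":0.78,"z":0.02,"yaw":0,"hand":-0.2},
    {"x":0.26,"y":1.17,"z":0.02,"yaw":0,"hand":-0.2},
    {"x":0.35,"y":1.56,"z":0.02,"yaw":0,"hand":-0.2},
    {"x":0.35,"y":1.56,"z":0.02,"yaw":0,"hand":-0.2},
  ],
)

```text
clock: 11.58
position: [0.5702, 0.0347, 0.0503]
ee_rot: [2.452, 1.959, -0.001]
force: [-0.7, -8.6, 12.6]
width: 0.401
gripper_force: 6.2
```

```bash
python3 shift.py; python3 st.py
```

```text
left moved px (x,y) -0.125 2.75 0.937
right moved px (x,y) 2.875 3.625 0.572
ref_base moved px (x,y) 0.0 0.0 0.998
11.625 [0.5702 0.0346 0.0503] [ 2.452e+00  1.959e+00 -1.000e-03] [-0.55 -8.87 12.19] 0.3991801599987222
dicer frame mm 1.0418290593717552 -41.91244615211136
force dicer x,y 1.4049808976483966 -8.778674483517888
```

Call:
apply_moves(
  motion=[
    {"x":0.09,"y":0.39,"z":0,"yaw":0,"hand":-0.2},
    {"x":0.17,"y":0.78,"z":0,"yaw":0,"hand":-0.2},
    {"x":0.26,"y":1.17,"z":0,"yaw":0,"hand":-0.2},
    {"x":0.35,"y":1.56,"z":0,"yaw":0,"hand":-0.2},
    {"x":0.44,"y":1.95,"z":0,"yaw":0,"hand":-0.2},
    {"x":0.48,"y":2.15,"z":0,"yaw":0,"hand":-0.2},
    {"x":0.48,"y":2.15,"z":0,"yaw":0,"hand":-0.2},
  ],
)

```text
clock: 12.5
position: [0.5752, 0.0561, 0.0504]
ee_rot: [2.452, 1.958, -0.001]
force: [0.0, -8.4, 11.8]
width: 0.4
gripper_force: 6.1
```

```bash
python3 shift.py; python3 st.py
```

```text
left moved px (x,y) -0.125 2.75 0.937
right moved px (x,y) -5.125 -1.875 0.534
ref_base moved px (x,y) 0.0 0.0 0.998
12.55 [0.5752 0.056  0.0504] [ 2.452e+00  1.958e+00 -1.000e-03] [ 0.53 -8.03 12.01] 0.40063767444265597
dicer frame mm 1.2137335789966655 -19.93914481924262
force dicer x,y 2.270561328772704 -7.7221955478313635
```

Still sliding freely. I continue in small steps until the end stop shows.

Call:
apply_moves(
  motion=[
    {"x":0.04,"y":0.2,"z":0,"yaw":0,"hand":-0.2},
    {"x":0.08,"y":0.35,"z":0,"yaw":0,"hand":-0.2},
    {"x":0.11,"y":0.5,"z":0,"yaw":0,"hand":-0.2},
    {"x":0.11,"y":0.5,"z":0,"yaw":0,"hand":-0.2},
  ],
)

```text
clock: 13.05
position: [0.5753, 0.057, 0.0504]
ee_rot: [2.454, 1.952, -0.006]
force: [-4.1, -19.0, 15.0]
width: 0.399
gripper_force: 11.2
```

```bash
python3 st.py
```

```text
13.05 [0.5753 0.057  0.0504] [ 2.454  1.952 -0.006] [ -4.08 -18.98  15.05] 0.39890670228407793
dicer frame mm 1.194976417971227 -18.963988083733337
force dicer x,y 0.16303150571983505 -19.412919338080833
```

The force jumped at dicer y −19 mm, which is where the end stop was expected. I push slightly firmer, ease off, then lift straight up and away.

Call:
apply_moves(
  motion=[
    {"x":0.03,"y":0.12,"z":0,"yaw":0,"hand":-0.2},
    {"x":0.03,"y":0.12,"z":0,"yaw":0,"hand":-0.2},
    {"x":-0.04,"y":-0.2,"z":0,"yaw":0,"hand":-0.2},
    {"x":-0.04,"y":-0.2,"z":0.4,"yaw":0,"hand":-0.2},
    {"x":-0.04,"y":-0.2,"z":1.0,"yaw":0,"hand":-0.2},
    {"x":-0.04,"y":-0.2,"z":1.6,"yaw":0,"hand":-0.2},
    {"x":-0.2,"y":-0.9,"z":2.2,"yaw":0,"hand":-0.2},
    {"x":-0.35,"y":-1.6,"z":3.5,"yaw":0,"hand":-0.2},
    {"x":-0.35,"y":-1.6,"z":6.5,"yaw":0,"hand":-0.2},
    {"x":-0.35,"y":-1.6,"z":10,"yaw":0,"hand":-0.2},
  ],
)

```text
clock: 14.3
position: [0.5715, 0.0485, 0.1508]
ee_rot: [-2.452, -1.964, 0.0]
force: [-0.1, 0.1, -0.5]
width: 0.405
gripper_force: 0.0
```

```bash
python3 shift.py; python3 st.py
```

```text
left moved px (x,y) 0.0 0.0 0.996
right moved px (x,y) 4.0 0.125 0.783
ref_base moved px (x,y) 0.0 0.0 0.997
14.35 [0.5742 0.0484 0.1555] [2.45  1.962 0.009] [2.18 0.43 3.65] 0.40149670051535435
dicer frame mm 1.9772153919710302 -27.61857026090364
force dicer x,y 2.0306686894088126 0.8940548318376728
```

The catch is fully back up. I move clear and verify the bolt's position and the bystanders in the images.

Call:
apply_moves(
  motion=[
    {"x":0,"y":0,"z":4,"yaw":0,"hand":-0.2},
    {"x":0,"y":0,"z":8,"yaw":0,"hand":-0.2},
    {"x":-3,"y":0,"z":12,"yaw":0,"hand":-0.2},
    {"x":-6,"y":3,"z":15,"yaw":0,"hand":-0.2},
    {"x":-9,"y":7,"z":15,"yaw":0,"hand":-0.2},
    {"x":-12,"y":11,"z":15,"yaw":0,"hand":-0.2},
    {"x":-14,"y":15,"z":15,"yaw":0,"hand":-0.2},
    {"x":-16,"y":19,"z":15,"yaw":0,"hand":-0.2},
    {"x":-17,"y":23,"z":15,"yaw":0,"hand":-0.2},
    {"x":-18,"y":26,"z":15,"yaw":0,"hand":-0.2},
  ],
)

```text
clock: 15.6
position: [0.3909, 0.3103, 0.3002]
ee_rot: [-2.45, -1.965, -0.002]
force: [-0.2, 0.0, -0.1]
width: 0.404
gripper_force: 0.0
```

```bash
python3 shift.py; python3 st.py; python3 - <<'E'
from h import *
import cv2
from cell import *
p=np.load("pose.npy");k=4
for c in("scene","top"):
    o=cv2.imread(f"pics/{c}0.png");n=get_image(c);cv2.imwrite(f"pics/{c}_end.png",n)
    # track tab: patch from the first picture round the tab, sought along the bolt's way
    u=proj(c,d2w(p,[(28,-50,105)]))[0];h=proj(c,d2w(p,[(28,-5,105)]))[0]
    x,y=u.round().astype(int);r=5
    t=cv2.resize(o[y-r:y+r+1,x-r:x+r+1],None,fx=k,fy=k,interpolation=cv2.INTER_CUBIC)
    X0,Y0=min(x,int(h[0]))-14,min(y,int(h[1]))-14;X1,Y1=max(x,int(h[0]))+14,max(y,int(h[1]))+14
    s=cv2.resize(n[Y0:Y1,X0:X1],None,fx=k,fy=k,interpolation=cv2.INTER_CUBIC)
    _,v,_,l=cv2.minMaxLoc(cv2.matchTemplate(s,t,cv2.TM_CCOEFF_NORMED))
    print(c,"tab moved px",l[0]/k+X0+r-x,l[1]/k+Y0+r-y,round(v,3),"expected",(h-u).round(1))
    d=cv2.absdiff(cv2.GaussianBlur(o,(5,5),0),cv2.GaussianBlur(n,(5,5),0)).max(2)
    m=(d>25).astype(np.uint8);N,_,st,_=cv2.connectedComponentsWithStats(m)
    print("changed areas",[a.tolist() for a in st[1:] if a[4]>15])
E
```

```text
left moved px (x,y) 0.0 0.0 0.996
right moved px (x,y) 0.0 0.0 0.998
ref_base moved px (x,y) 0.0 0.0 0.998
15.65 [0.389  0.3144 0.2999] [-2.445e+00 -1.970e+00 -2.000e-03] [-1.19  4.09  0.83] 0.4015329939769285
dicer frame mm -236.88152933818202 191.5475399106734
force dicer x,y -2.053326512678292 3.7292247062897954
scene tab moved px 17.5 -9.0 0.873 expected [ 17.7 -10.5]
changed areas [[14, 0, 4, 12, 33], [76, 0, 12, 14, 102], [260, 0, 9, 5, 32], [5, 3, 10, 22, 115], [22, 14, 8, 8, 18], [82, 20, 11, 25, 107], [13, 30, 24, 46, 206], [264, 187, 10, 22, 146], [282, 189, 13, 11, 96], [247, 199, 10, 20, 123], [233, 220, 10, 10, 67], [220, 227, 10, 10, 63]]
top tab moved px -22.75 -5.0 0.891 expected [-22.9  -4.7]
changed areas [[227, 188, 12, 12, 117], [292, 202, 10, 12, 98], [253, 205, 5, 4, 17], [308, 206, 7, 11, 63], [274, 209, 5, 5, 17], [0, 274, 76, 110, 6357]]
```

```bash
python3 -c "
from cell import *
print(sign_off())"
```

```text
the job is handed in; nothing more can be done
None
```

The job is handed in: the bolt is home on its stop (the tab moved about 45 mm in both views), the catch has sprung fully back up, and the before/after images show nothing else on or around the dicer moved.

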